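# Light a cask sample under the telescopic cellar lamp

## Task

Take the small sample bottle with the red cap and lay it gently on its side in the brass wire cradle, foot at the cradle's end plate and neck out over the open end, and let go of it. Then squeeze the green button on the black grip of the telescopic lamp and, keeping it squeezed, draw the lamp straight up past its first stop to its second stop, at full height. Finish still holding the lamp up there by its grip, button squeezed, while I look at the sample lying in the cradle; leave the other bottles, the glasses and the bungs standing where they are.

Things in the scene. Friction and masses are not known exactly. Their poses are not given: they have to be found in the camera images.
- sample_red: Bottle to lay down: green glass, RED cap, paper label; upright at the start; 190 mm tall, 0.27 to 0.45 kg. Origin at the centre of its foot, z along its axis to the cap. Body 51 mm in diameter up to 112 mm, shoulder to 142, neck 25 mm, cap 28 mm in diameter from 150 to 190 mm. Centre of mass 70 mm from the foot. The three sample bottles stand 85 mm or more apart, in any order.
- sample_red_cap (a point): Point on the red bottle's axis in the middle of its cap, 170 mm from the foot; same axes as the bottle.
- sample_white: A like bottle with a WHITE cap; leave it standing. Origin at the centre of its foot.
- sample_yellow: A like bottle with a YELLOW cap; leave it standing. Origin at the centre of its foot.
- cradle: Fixed wire cradle: walnut board 190 x 90 x 12 mm, origin at the centre of its underside, x along it to the open end where the neck goes. Brass end plate (66 mm wide, top at 90 mm) across it, inner face at x = -72 mm. Two level brass rods, 8 mm thick, at y = -20 and +20 mm, centres 40 mm up, from the plate to posts at x = +50 mm. The bottle's body lies on the rods; neck and cap overhang freely.
- cradle_seat (a point): Where the foot's centre comes when the bottle lies in the cradle against the end plate: on the plate's inner face, 61.7 mm above the table; axes as the cradle's. The bottle's z axis then lies along this x, and the middle of its cap is at x = 170 mm from here.
- lamp: Fixed cordless inspection lamp: dark round base 128 mm in diameter, 26 mm high; aluminium tube 26 mm in diameter; black collar 33 mm in diameter, its top 160 mm above the table. Origin at the centre of the base's underside, x where the small lamp head points. Mast, grip, head and button slide up out of the tube.
- lamp_grip (a point): Centre of the black grip on top of the mast, moving with it; axes as the lamp's. Grip 30 mm along x, 26 along y, 56 tall; centre 191.5 mm above the table when down. A thin arm on its +x side bears the lamp head, 45 to 120 mm out, from 45 mm below to 25 mm above this point; other sides free. A gripper closing along y from above squeezes the button in and holds the grip at once.
- lamp_button (a point): Middle of the outer face of the green button, 16 mm along x, 30 mm tall, on the grip's -y side, level with the grip centre. It stands 5 mm proud of the grip and goes 4 mm in, along +y.
- mast (a joint): Draw of the lamp mast, m: 0 down, 0.055 first stop, 0.110 second stop, full height, a solid end. Locked at each stop (2 mm play) while the button is out. With the button in it slides freely past the first stop (1 N friction, 6 N s/m damping), weighs 2.8 N and sinks if not held. If the button is let out between stops, the lock pin rubs on the tube and clicks in at the next stop it is moved to.
- mast_button (a joint): Green button, m: 0 out, 0.004 fully in; spring 2 N at the start, 6 N fully in; the lock is free from about 0.003.
- glass_a: Stemmed tasting glass, 155 mm tall, 65 mm wide, standing; leave it. Origin at the centre of its foot.
- glass_b: A second tasting glass like it; leave it.
- bung_a: White silicone barrel bung, 60 mm wide, 44 mm high; leave it.
- bung_b: A second bung like it; leave it.
Things that resemble listed ones, but are neither listed nor needed, are in the scene too. What is shaped like the sample_yellow but purple is not meant. Leave any orange look-alike of the sample_white alone.

How it is judged:
By the outcome, as a careful person would: the job done as asked, in the order asked, and still so for the second after the job is handed in, while the arm keeps its last pose, push and grip.
It also fails if it takes over 51 s, if anything falls off the work surface, if the arm or the gripper's body presses on something with over 40 N, if the wrist force passes 120 N, or if a joint passes its speed limit or range.

## Robot

A 7-joint arm with a two-finger parallel gripper is mounted at the origin on the work surface. World frame = base frame: x ahead of the robot, y to its left, z up, the work surface at z = 0. Lengths are in mm, angles in rad, forces in N, time in s.
With the tool pointing down it reaches from about 425 to 1025 mm from the base axis. Payload 9.4 kg.
Tool frame: the origin (TCP) lies on the centre line of the jaws, within the pads' length; the fingertips stand 19 mm ahead of it and the grasp point (between the pads) is the TCP (arm.nose_length is the distance from the TCP to the fingertips, in mm); z points along the fingers, y is the line along which they close (so a half turn about z gives the same grasp; the last joint's range is limited). The gripper opens to 85 mm and grips with 20 to 120 N. Pads are 22 mm wide; open, the fingers measure 114 mm over their backs; the gripper's body (76 mm by 85 mm) begins 54 mm behind the grasp point. The pads swing forward as they close: fully open they stand 13 mm farther back than shut.
Start: joints at [-1.345, 0.599, -0.003, 1.599, 0.002, 0.943, -0.08], TCP at [216.194, 692.015, 250.275] pointing down, gripper open.
Joint ranges: [-2.57, 2.57], [-0.35, 1.97], [-1.29, 1.29], [0.11, 2.56], [-1.05, 4.19], [0.11, 1.86], [-2.63, 2.63]. Speed limits (rad/s): [2.22, 2.22, 3.01, 3.01, 3.14, 3.14, 3.14].

## Interface

Orientations are given as a 3x3 rotation matrix whose columns are the frame's x, y, z axes.
In Python, from rig import arm, eyes, workorder gives the robot as it stands.
- The arm moves only by the tool play_rows, never from a script. Its argument "moves" is a list of rows, each a list of 6 numbers: the shift along the tool's x, y, z in mm, then the turn, a rotation vector about the tool's x, y, z in degrees. A call has 1 to 5 rows; each row is the pose to reach, as a shift and turn from the pose commanded when the call began, along the tool's axes at that moment; what a row does not reach only later rows make up. A row lasts 1/10 s, in which the tool goes at most 50 mm and 8.59 degrees, less where a joint would pass 70% of its speed; a pose out of reach is approached as far as the arm can. A call with a gripper value outside its range is refused whole. "fingers" is the finger opening in mm, from 0 to 85.4, set as the call begins (left out, the last holds). The fingers move at their own pace and stop on an object; the grip force is fixed at half the most. Time passes only in rows, so rows that repeat a pose let the fingers close. It gives the time, the measured TCP pose, the force, the opening and the grip force at its end, in the units of the state.
- arm.sense(): the state, without advancing time (a new reading comes with each control period).
- eyes.grab_frame(name): name is "side" or "top" or "wrist"; returns the picture (480x640x3 uint8, blue, green, red); there is no depth.
- eyes.camera_params(name): a dict with "intrinsics" (3x3 intrinsics, pixels), "rvec" (rotation vector, rad) and "tvec" (3), from world to camera coordinates, as OpenCV has them. Camera axes: x right, y down, z forward; pixel columns grow to the right and rows downward; lengths in mm; the calibration is good to about 2 mm. A picture is of the moment at which its call begins: read the wrist's pose just before it. camera_params takes no time and is no camera call; for the wrist camera it gives the pose at the moment of the call.
- workorder.finish_job(): hands the job in; it is judged then, once.
The state is a dict: "t": time; "q": joint angles; "joint_velocities": joint speeds; "joint_efforts": joint torques, N m; "position": TCP position; "ee_rot": TCP orientation; "force": force on the tool from outside, world axes, zero at the start; "torque": the same for the moment, N m; "grip_width": finger opening in mm; "grip_force": force on a finger pad.
Only numpy, scipy, OpenCV 4.12 (cv2) and the standard library are available. Lean on these libraries where they do the work, as an engineer would, in place of code of your own. Each camera call takes 0.05 s, during which the arm holds its last target. There are 200 camera calls.

## Working session

There is one attempt and no reset: what is moved stays moved. The work goes in short steps, Python scripts to look and compute and a tool call to move; the robot and the scene stay as the last step left them, time stands still between calls to the robot, and variables do not carry over. Pictures are saved under pics/ and viewed, at most 10 in all, crops included, and the job is handed in when it is done.

Besides the shell and the picture viewer there is one more tool, called as a command line: name --pt "numbers of a row" for each row, then --argument value for the rest. play_rows: Moves the arm, as the interface text tells. Its arguments: {"type":"object","properties":{"moves":{"type":"array"},"fingers":{"type":"number"}},"required":["moves"]}

```bash
mkdir -p pics; ls; cat > h.py <<'E'
import numpy as np, cv2
from rig import arm, eyes, workorder
def cam(n):
    p=eyes.camera_params(n); K=np.array(p["intrinsics"],float); R=cv2.Rodrigues(np.array(p["rvec"],float))[0]; t=np.array(p["tvec"],float).ravel(); return K,R,t
def ray(c,u,v):
    K,R,t=c; d=R.T@np.linalg.inv(K)@np.array([u,v,1.]); return -R.T@t, d/np.linalg.norm(d)
def plane(c,u,v,z):
    o,d=ray(c,u,v); return o+d*(z-o[2])/d[2]
def proj(c,P):
    K,R,t=c; q=K@(R@np.array(P,float)+t); return q[:2]/q[2]
def two(c1,p1,c2,p2):
    o1,d1=ray(c1,*p1);o2,d2=ray(c2,*p2); s=np.linalg.lstsq(np.c_[d1,-d2],o2-o1,rcond=None)[0]
    a=o1+d1*s[0];b=o2+d2*s[1]; return (a+b)/2,np.linalg.norm(a-b)
def totool(d):
    return np.array(arm.sense()["ee_rot"]).T@np.array(d,float)
E
python3 - <<'E'
from h import *
for n in("side","top"):
    f=eyes.grab_frame(n); cv2.imwrite(f"pics/{n}0.png",f); K,R,t=cam(n); print(n,K[0,0],-R.T@t,R[2])
s=arm.sense(); print(s["t"],s["position"],np.round(s["ee_rot"],3),s["grip_width"],s["force"])
E
```

```text
pics
side 585.4669424765837 [  144.70896772 -1137.43442628  1052.54976188] [ 0.24036541  0.75847534 -0.60575542]
top 439.25268018439016 [ 418.09512977  -20.54222821 1066.55131367] [ 9.09076651e-02  5.21581649e-04 -9.95859189e-01]
0.1 [216.06621602 691.63815411 249.50437596] [[-0.955  0.298 -0.   ]
 [ 0.298  0.955 -0.001]
 [-0.    -0.001 -1.   ]] 85.06891854997788 [ 0.68692286 -0.25878132  0.00990261]
```

View pics/side0.png

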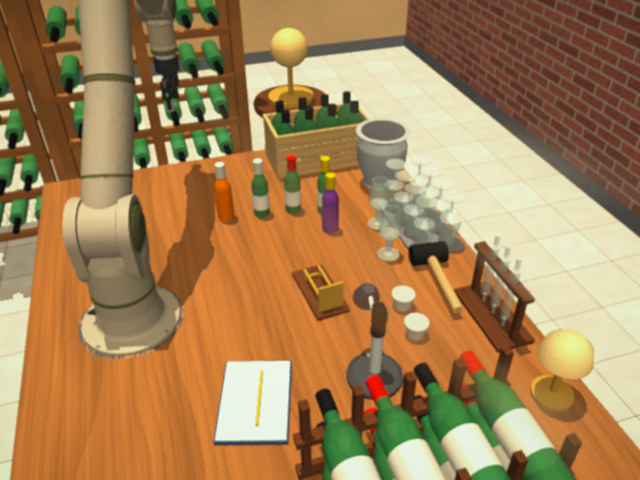

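View pics/top0.png

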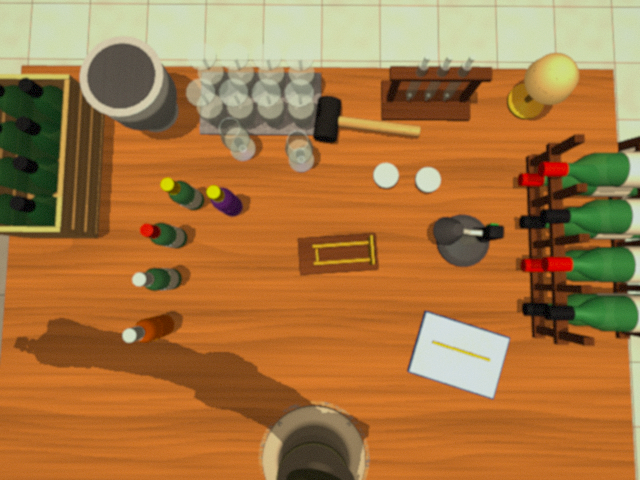

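The candidates for "red cap" are:
- Small green bottle: side (292,165), top (148,230). This matches the description: upright, green glass, paper label.
- Large racked bottles with red caps: side (375,385) and (470,360), top (557,168) and (557,265). These are rejected.

The other standing bottles are yellow (top 168,185), purple (214,192), white (138,280) and orange (130,335). The cradle's end plate is on the right in the top view, at (373,250). The lamp head points left, towards +y.

```bash
python3 - <<'E'
from h import *
print([a for a in dir(arm) if a[0]!='_'])
T=cv2.imread("pics/top0.png");S=cv2.imread("pics/side0.png");ct,cs=cam("top"),cam("side")
def blobs(img,lo,hi,roi,amin=8):
    h=cv2.cvtColor(img,cv2.COLOR_BGR2HSV); m=cv2.inRange(h,lo,hi); k=np.zeros_like(m);x0,y0,x1,y1=roi;k[y0:y1,x0:x1]=m[y0:y1,x0:x1]
    n,l,st,c=cv2.connectedComponentsWithStats(k); r=[(np.round(c[i],1),st[i]) for i in range(1,n) if st[i][4]>=amin]
    return k,r
_,rt=blobs(T,(0,150,100),(6,255,255),(130,215,165,245)); _,rs=blobs(S,(0,150,80),(6,255,255),(280,150,305,180))
print("red",rt,rs)
if rt and rs: print("cap two",two(ct,rt[0][0],cs,rs[0][0]))
# foot from axis: top pixel of cap rim
for n,p in dict(redcap=(147.5,230)).items(): print(n,plane(ct,*p,190))
for n,p in dict(white=(139,280),yellow=(168,185),purple=(214,192),orange=(130,335)).items(): print(n,plane(ct,*p,190))
# cradle board
k,b=blobs(T,(5,80,30),(20,255,110),(285,220,390,285),300); print("board",[x[1] for x in b])
if b:
    c=max(cv2.findContours(k,0,2)[0],key=cv2.contourArea); r=cv2.minAreaRect(c); bx=cv2.boxPoints(r); P=[plane(ct,*q,12)[:2] for q in bx]; print(np.round(P,1),np.mean(P,0), [np.linalg.norm(P[i]-P[i-1]) for i in range(4)])
k,b=blobs(T,(20,120,100),(35,255,255),(300,225,385,275),20); print("brass",b)
k,b=blobs(T,(0,0,0),(180,255,45),(420,205,515,275),10); print("dark",b)
k,b=blobs(S,(0,0,0),(180,255,45),(350,280,400,345),10); print("darkS",b)
Tz=cv2.resize(T[205:275,290:520],None,fx=3.4,fy=3.4,interpolation=2); Sz=cv2.resize(S[250:400,290:420],None,fx=2.5,fy=2.5); B=cv2.resize(T[180:300,130:250],None,fx=2.5,fy=2.5)
o=np.zeros((600,800,3),np.uint8);o[:238,:782]=Tz;o[238:238+300,:300]=B;o[238:600,320:645]=Sz[:362];cv2.imwrite("pics/crop1.png",o)
E
```

```text
['MotionError', 'nose_length', 'sense']
red [(array([146.8, 229.9]), array([140, 224,  14,  13, 138], dtype=int32))] [(array([291. , 161.9]), array([287, 155,   9,  15, 108], dtype=int32))]
cap two (array([513.07462799, 344.20965185, 169.95154517]), np.float64(0.5500929096256973))
redcap [510.49613038 334.70369784 190.        ]
white [410.54857865 347.3370242  190.        ]
yellow [602.39972213 297.07578028 190.        ]
purple [588.58321114 203.47702506 190.        ]
orange [302.96174965 360.24911856 190.        ]
board []
brass [(array([346.3, 251.8]), array([312, 235,  63,  30, 515], dtype=int32))]
dark [(array([490. , 233.1]), array([476, 225,  27,  17, 272], dtype=int32))]
darkS []
```

View pics/crop1.png

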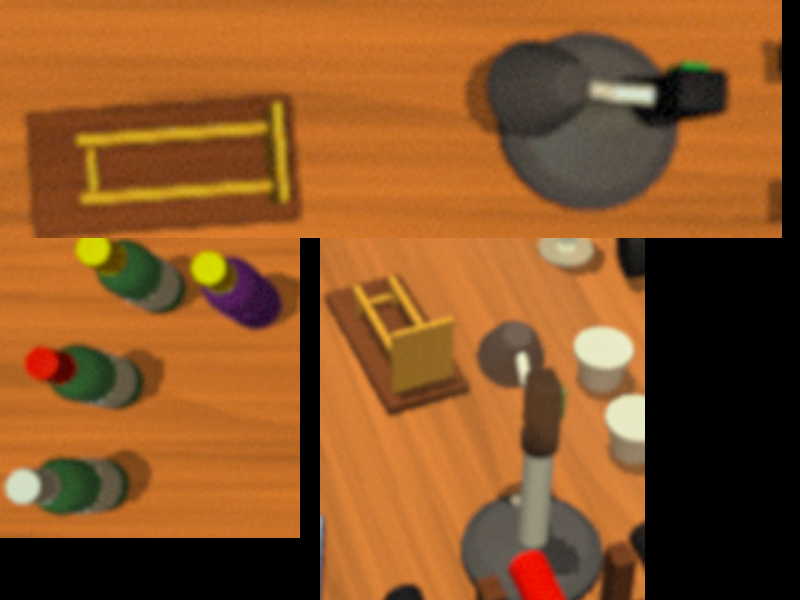

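```bash
python3 - <<'E'
from h import *
ct,cs=cam("top"),cam("side")
f=lambda u,v:(290+u/3.4,205+v/3.4)
g=lambda u,v:(290+(u-320)/2.5,250+(v-238)/2.5)
P=np.array([plane(ct,*f(*p),12)[:2] for p in [(28,112),(290,95),(300,218),(35,238)]]);print("board",P.round(1),P.mean(0),[np.linalg.norm(P[i]-P[i-1]).round(1) for i in range(4)])
a=(P[0]+P[3]-P[1]-P[2]);print("ang",np.degrees(np.arctan2(a[1],a[0])))
Q=np.array([plane(ct,*f(*p),90)[:2] for p in [(277,103),(285,200)]]);print("plate top",Q.round(1),Q.mean(0),np.linalg.norm(Q[0]-Q[1]))
R=np.array([plane(ct,*f(*p),44)[:2] for p in [(80,141),(82,199),(268,128),(272,188)]]);print("rods",R.round(1)); a=R[0]+R[1]-R[2]-R[3];print(np.degrees(np.arctan2(a[1],a[0])))
print("plate side corners", two(ct,f(277,103),cs,g(453,319)),two(ct,f(285,200),cs,g(390,354)))
print("base",plane(ct,*f(588,122),24))
for z in(219.5,191.5):print("grip top",plane(ct,*f(693,92),z))
print("head",two(ct,f(533,88),cs,g(511,353)))
print("griptop corners",[plane(ct,*f(*p),219.5)[:2].round(1) for p in [(726,72),(726,112),(664,72),(664,112)]])
print("btn",two(ct,f(695,67),cs,g(561,400)))
print("grip two",two(ct,f(680,95),cs,g(543,410)), "tube bottom side",plane(cs,*g(538,540),26))
E
```

```text
board [[ 512.2   42.7]
 [ 525.4 -143.1]
 [ 438.4 -149.7]
 [ 423.2   36.8]] [474.79146516 -53.33918316] [np.float64(89.2), np.float64(186.3), np.float64(87.3), np.float64(187.1)]
ang 94.35750756558855
plate top [[ 512.1 -125.5]
 [ 448.5 -130.4]] [ 480.33285726 -127.95510598] 63.79496747116654
rods [[ 489.6    4.9]
 [ 449.8    3.2]
 [ 499.3 -124.2]
 [ 458.1 -126.8]]
93.97788549637704
plate side corners (array([ 513.64996548, -125.95877826,   88.77266964]), np.float64(2.8695449848197034)) (array([ 448.57302388, -132.84372269,   67.20171676]), np.float64(1.3797769205340809))
base [ 506.41790099 -350.34077615   24.        ]
grip top [ 507.37751828 -348.75162325  219.5       ]
grip top [ 510.3288234  -359.60086333  191.5       ]
head (array([ 515.3693491 , -271.16122089,  172.15414962]), np.float64(2.368976077654807))
griptop corners [array([ 519. , -367.9]), array([ 496. , -367.2]), array([ 518.8, -332.5]), array([ 495.8, -331.9])]
btn (array([ 524.97393852, -359.62002031,  195.87967211]), np.float64(0.7111492835013582))
grip two (array([ 510.5640907 , -355.07060787,  184.20564156]), np.float64(2.681328615686257)) tube bottom side [ 514.08532055 -360.50866896   26.        ]
```

```bash
cat >> h.py <<'E'
from scipy.spatial.transform import Rotation as Ro
def frame(psi,dl):
    p,d=np.radians([psi,dl]); z=np.array([np.cos(d)*np.cos(p),np.cos(d)*np.sin(p),-np.sin(d)]); y=np.array([np.sin(p),-np.cos(p),0]); return np.c_[np.cross(y,z),y,z]
def goal(P,psi,dl,P0=None,R0=None):
    s=arm.sense(); R0=np.array(s["ee_rot"]) if R0 is None else R0; P0=np.array(s["position"]) if P0 is None else P0
    print("t",round(s["t"],2),"at",np.round(P0,1),"z",np.round(R0[:,2],3),"y",np.round(R0[:,1],3),"F",np.round(s["force"],1))
    Rg=frame(psi,dl); print("row",np.round(R0.T@(np.array(P)-P0),1),np.round(np.degrees(Ro.from_matrix(R0.T@Rg).as_rotvec()),2)); return np.array(P,float),Rg
E
python3 - <<'E'
from h import *
goal([400,200,330],75,60)
E
```

```text
t 0.1 at [216.1 691.6 249.5] z [-0.    -0.001 -1.   ] y [ 0.298  0.955 -0.001] F [ 0.7 -0.3  0. ]
row [-322.1 -414.6  -79.9] [-22.96  23.93  85.47]
```

play_rows --pt "-322 -415 -80 -23 24 85.5" --pt "-322 -415 -80 -23 24 85.5" --pt "-322 -415 -80 -23 24 85.5" --pt "-322 -415 -80 -23 24 85.5" --pt "-322 -415 -80 -23 24 85.5"

```text
t: 0.6
position: [303.3, 458.3, 288.0]
ee_rot: [[-0.525, 0.85, -0.039], [0.816, 0.516, 0.262], [0.242, 0.106, -0.964]]
force: [1.4, -0.4, 0.4]
grip_width: 85.3
grip_force: 0.0
```

```bash
python3 - <<'E'
from h import *
goal([400,200,330],75,60); print(np.round(arm.sense()["q"],2))
E
```

```text
t 0.6 at [303.3 458.3 288. ] z [-0.039  0.262 -0.964] y [0.85  0.516 0.106] F [ 1.4 -0.4  0.4]
row [-251.3  -46.5 -111.8] [-12.05  12.55  45.06]
[-1.02  0.29  0.03  2.09 -0.34  0.59 -0.16]
```

play_rows --pt "-251 -46 -112 -12 12.5 45" --pt "-251 -46 -112 -12 12.5 45" --pt "-251 -46 -112 -12 12.5 45" --pt "-251 -46 -112 -12 12.5 45" --pt "-251 -46 -112 -12 12.5 45"

```text
t: 1.1
position: [391.5, 227.7, 326.8]
ee_rot: [[0.142, 0.985, 0.102], [0.867, -0.174, 0.468], [0.478, 0.022, -0.878]]
force: [0.2, 0.4, -0.1]
grip_width: 85.6
grip_force: 0.0
```

```bash
python3 - <<'E'
from h import *
d=frame(75,20)[:,2]
goal(np.array([513,344,82])-150*d+[0,0,60],75,25); print(np.round(arm.sense()["q"],2))
E
```

```text
t 1.1 at [391.5 227.7 326.8] z [ 0.102  0.468 -0.878] y [ 0.985 -0.174  0.022] F [ 0.2  0.4 -0.1]
row [-69.   84.2 116.6] [-2.81 36.33  4.42]
[-0.51  0.11  0.14  2.31 -0.82  0.6   0.12]
```

```bash
python3 - <<'E'
from h import *
d=frame(62,22)[:,2]
goal(np.array([513,344,82])-150*d+[0,0,40],62,22)
E
```

```text
t 1.1 at [391.5 227.7 326.8] z [ 0.102  0.468 -0.878] y [ 0.985 -0.174  0.022] F [ 0.2  0.4 -0.1]
row [-68.7  53.2 133.2] [-12.83  38.88  13.17]
```

play_rows --pt "-69 53 133 -13 39 13" --pt "-69 53 133 -13 39 13" --pt "-69 53 133 -13 39 13" --pt "-69 53 133 -13 39 13" --pt "-69 53 133 -13 39 13"

```text
t: 1.6
position: [428.4, 227.4, 227.4]
ee_rot: [[0.163, 0.98, 0.117], [0.821, -0.201, 0.535], [0.548, 0.009, -0.837]]
force: [1.0, 0.9, -1.2]
grip_width: 85.4
grip_force: 0.0
```

```bash
python3 - <<'E'
from h import *
d=frame(62,22)[:,2]
goal(np.array([513,344,82])-110*d,62,22);print(np.round(arm.sense()["q"],2))
w=cam("wrist"); f=eyes.grab_frame("wrist"); cv2.imwrite("pics/w1.png",f)
print([proj(w,[513,344,z]).round(0) for z in(0,82,190)])
E
```

```text
t 1.6 at [428.4 227.4 227.4] z [ 0.117  0.535 -0.837] y [ 0.98  -0.201  0.009] F [ 1.   0.9 -1.2]
row [-29.3  29.7 105.7] [-12.55  34.47  10.98]
[ 0.27  0.43 -0.76  2.36 -1.    0.21  0.37]
[array([381., 210.]), array([396., 178.]), array([433.,  98.])]
```

View pics/w1.png

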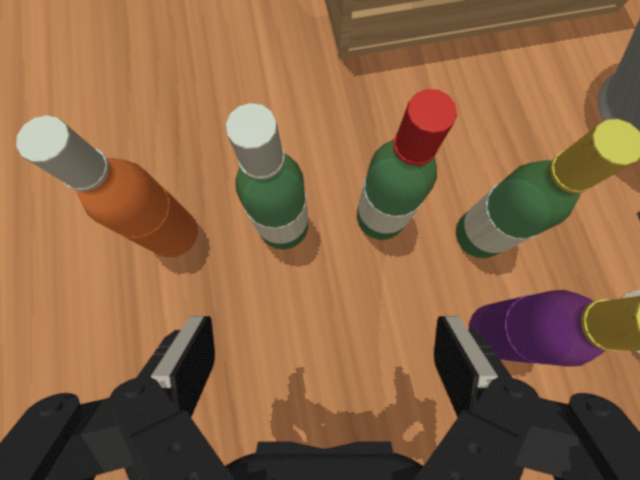

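The arm can't point level enough on this side, so I'll grip the cap from above with the tool tilted 30°. First I'll fix the cap position from this wrist view, where the red cap-top centre is at about (433,110).

```bash
python3 - <<'E'
from h import *
f=cv2.imread("pics/w1.png"); h=cv2.cvtColor(f,cv2.COLOR_BGR2HSV); m=cv2.inRange(h,(0,150,120),(6,255,255))
c=max(cv2.findContours(m,0,1)[0],key=cv2.contourArea); x,y,w,hh=cv2.boundingRect(c); print(x,y,w,hh)
W=cam("wrist"); 
print(plane(W,432.5,111,190), plane(W,417.5,147,158),proj(W,[513,341,190]))
ct=cam("top"); o,d=ray(ct,146.8,229.9); print("x3",two(W,(425,128),ct,(146.8,229.9)))
goal([512,341,230],78,60)
E
```

```text
407 89 50 44
[512.65466843 328.49975645 190.        ] [511.1511988  324.68360485 158.        ] [426.6143629   90.93412236]
x3 (array([515.27753577, 339.76751533, 164.53629155]), np.float64(13.144423038754647))
t 1.65 at [431.4 222.8 223.5] z [ 0.118  0.537 -0.835] y [ 0.977 -0.212  0.002] F [ 1.9 -1.2 -2.7]
row [114.3  53.8  67.6] [ 0.22 -3.34 -0.12]
```

play_rows --pt "130 54 58 0 -3.5 0" --pt "130 54 58 0 -3.5 0" --pt "130 54 58 0 -3.5 0" --pt "130 54 58 0 -3.5 0" --pt "130 54 58 0 -3.5 0"

```text
t: 2.15
position: [510.9, 359.9, 252.2]
ee_rot: [[0.165, 0.98, 0.107], [0.852, -0.197, 0.485], [0.497, 0.011, -0.868]]
force: [-0.8, 0.1, -0.8]
grip_width: 85.2
grip_force: 0.0
```

```bash
python3 - <<'E'
from h import *
s=arm.sense();print(np.round(s["q"],2),np.round(s["joint_velocities"],2))
W=cam("wrist"); f=eyes.grab_frame("wrist"); cv2.imwrite("pics/w2.png",f)
h=cv2.cvtColor(f,cv2.COLOR_BGR2HSV); m=cv2.inRange(h,(0,120,80),(6,255,255))
c=max(cv2.findContours(m,0,1)[0],key=cv2.contourArea); print(cv2.boundingRect(c), [proj(W,[513,341,z]).round(0) for z in(150,170,190)])
M=cv2.moments(c); u=(M["m10"]/M["m00"],M["m01"]/M["m00"]); print(u,[plane(W,*u,z).round(1) for z in(170,190)])
goal([512,338,165],78,60)
E
```

```text
[-0.3   0.43 -0.3   2.09 -0.74  0.36 -0.09] [ 0.08 -0.02 -0.02  0.11 -0.03 -0.01  0.08]
(307, 346, 52, 62) [array([333., 364.]), array([334., 368.]), array([336., 373.])]
(331.9476870748299, 377.3485034013605) [array([510.8, 336.2, 170. ]), array([510.8, 339.3, 190. ])]
t 2.2 at [509.5 357.  250.9] z [ 0.106  0.483 -0.869] y [ 0.98  -0.198  0.01 ] F [-0.7 -0.2 -1.6]
row [-58.3   5.4  65.8] [0.18 0.36 0.79]
```

View pics/w2.png

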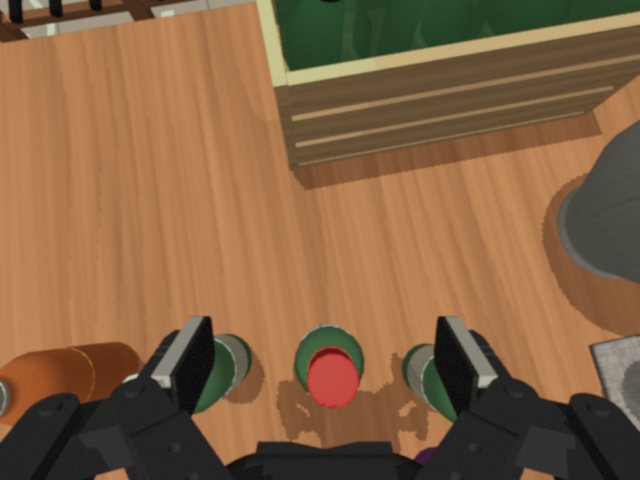

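The red cap sits between the open fingers at (332,377), with the white bottle on the left and the yellow on the right, both clear. I'll descend.

play_rows --pt "-58 4.5 66 0 0 1" --pt "-58 4.5 66 0 0 1" --pt "-58 4.5 66 0 0 1" --pt "-58 4.5 66 0 0 1" --pt "-58 4.5 66 0 0 1"

```text
t: 2.7
position: [511.8, 335.5, 166.1]
ee_rot: [[0.188, 0.976, 0.108], [0.848, -0.217, 0.483], [0.495, 0.001, -0.869]]
force: [0.4, -0.9, 0.5]
grip_width: 85.4
grip_force: 0.0
```

```bash
python3 - <<'E'
from h import *
goal([511,338,165],78,60)
W=cam("wrist"); f=eyes.grab_frame("wrist"); h=cv2.cvtColor(f,cv2.COLOR_BGR2HSV); m=cv2.inRange(h,(0,120,80),(6,255,255))
c=max(cv2.findContours(m,0,1)[0],key=cv2.contourArea); print(cv2.boundingRect(c),proj(W,[511,338,170]))
E
```

```text
t 2.7 at [511.8 335.5 166.1] z [ 0.108  0.483 -0.869] y [ 0.976 -0.217  0.001] F [ 0.4 -0.9  0.5]
row [ 1.5 -1.3  2.1] [ 0.32  0.34 -0.43]
(279, 302, 88, 90) [323.30454332 340.57904601]
```

Good, now close the fingers.

play_rows --pt "1 -1 2 0 0 0" --pt "1 -1 2 0 0 0" --pt "1 -1 2 0 0 0" --pt "1 -1 2 0 0 0" --pt "1 -1 2 0 0 0" --fingers 20

```text
t: 3.25
position: [511.0, 337.3, 163.2]
ee_rot: [[0.189, 0.976, 0.107], [0.849, -0.217, 0.482], [0.494, 0.0, -0.869]]
force: [0.4, -0.9, 4.8]
grip_width: 26.7
grip_force: 58.8
```

play_rows --pt "0 0 0 0 0 0" --pt "0 0 0 0 0 0" --pt "0 0 0 0 0 0"

```text
t: 3.55
position: [511.0, 337.3, 163.2]
ee_rot: [[0.189, 0.976, 0.107], [0.848, -0.217, 0.483], [0.494, -0.0, -0.869]]
force: [-0.0, -0.7, 5.5]
grip_width: 26.7
grip_force: 59.0
```

```bash
python3 - <<'E'
from h import *
goal([511,320,290],85,70)
E
```

```text
t 3.55 at [511.  337.3 163.2] z [ 0.107  0.483 -0.869] y [ 0.976 -0.217 -0.   ] F [-0.  -0.7  5.5]
row [  48.     3.7 -118.5] [ 3.17 -9.62 -6.86]
```

play_rows --pt "10 0 -17 0 0 0" --pt "25 0 -43 0 0 0" --pt "42 0 -73 0 0 0" --pt "56 0 -99 0 0 0" --pt "59 0 -104 0 0 0"

```text
t: 4.05
position: [511.2, 337.4, 285.2]
ee_rot: [[0.187, 0.976, 0.11], [0.848, -0.217, 0.483], [0.495, 0.003, -0.869]]
force: [-0.6, 0.4, -4.6]
grip_width: 26.9
grip_force: 59.8
```

```bash
python3 - <<'E'
from h import *
s=arm.sense(); print(s["grip_width"],s["grip_force"],s["torque"])
P,R=goal([500,180,290],94.2,85)
goal([468,60,180],94.2,150,P,R)
E
```

```text
26.898557783735498 59.768462777137756 [-0.91973922  0.16376257 -0.03721563]
t 4.05 at [511.2 337.4 285.2] z [ 0.11   0.483 -0.869] y [ 0.976 -0.217  0.003] F [-0.6  0.4 -4.6]
row [-133.2   23.2  -81.5] [  5.17 -24.49 -16.03]
t 4.05 at [500. 180. 290.] z [-0.006  0.087 -0.996] y [0.997 0.073 0.   ] F [-0.6  0.4 -4.6]
row [-126.5  -40.7   99.4] [ -0. -65.   0.]
```

play_rows --pt "-15 3 -9 0.6 -3 -2" --pt "-42 7 -26 1.6 -8 -5" --pt "-75 13 -46 3 -14 -9" --pt "-107 18 -66 4.2 -20 -13" --pt "-133 23 -81 5.2 -24.5 -16"

```text
t: 4.55
position: [498.8, 178.2, 286.0]
ee_rot: [[-0.075, 0.997, -0.013], [0.994, 0.075, 0.081], [0.082, -0.007, -0.997]]
force: [-0.1, 1.0, -3.8]
grip_width: 26.4
grip_force: 59.6
```

```bash
python3 - <<'E'
from h import *
s=arm.sense(); print(np.round(s["q"],2),s["grip_width"],s["grip_force"],s["torque"])
goal([468,60,220],94.2,150)
E
```

```text
[-0.46  0.32  0.07  2.02 -0.14  0.79 -0.22] 26.44764066206736 59.58889424800873 [0.04402867 0.00692106 0.05059726]
t 4.55 at [498.8 178.2 286. ] z [-0.013  0.081 -0.997] y [ 0.997  0.075 -0.007] F [-0.1  1.  -3.8]
row [-120.5  -39.2   56.6] [ -0.31 -64.68   0.31]
```

play_rows --pt "-6 -2 3 0 -3 0" --pt "-18 -6 8 0 -9 0" --pt "-30 -10 14 0 -15 0" --pt "-42 -14 20 0 -21 0" --pt "-54 -18 26 0 -27 0"

```text
t: 5.05
position: [484.4, 127.2, 255.2]
ee_rot: [[-0.07, 0.997, 0.023], [0.923, 0.074, -0.378], [-0.379, -0.006, -0.926]]
force: [0.0, -0.1, -4.9]
grip_width: 26.5
grip_force: 59.6
```

play_rows --pt "0 0 0 0 -3 0" --pt "0 0 0 0 -9 0" --pt "0 0 0 0 -15 0" --pt "0 0 0 0 -21 0" --pt "0 0 0 0 -25 0"

```text
t: 5.55
position: [484.4, 128.9, 254.3]
ee_rot: [[-0.057, 0.997, 0.05], [0.677, 0.076, -0.732], [-0.734, -0.008, -0.679]]
force: [-0.5, 1.3, -4.2]
grip_width: 26.7
grip_force: 59.8
```

```bash
python3 - <<'E'
from h import *
s=arm.sense(); print(np.round(s["q"],2),s["grip_width"],s["grip_force"],s["torque"])
goal([468,60,180],94.2,150)
f=eyes.grab_frame("side"); cv2.imwrite("pics/s2.png",cv2.resize(f[100:400,180:440],None,fx=2,fy=2))
E
```

```text
[-0.99  0.58  0.37  2.02  0.53  1.12 -0.92] 26.726932360362884 59.77320849895477 [ 1.62941888  0.17375348 -0.0345888 ]
t 5.55 at [484.4 128.9 254.3] z [ 0.05  -0.732 -0.679] y [ 0.997  0.076 -0.008] F [-0.5  1.3 -4.2]
row [  8.8 -21.  100.1] [ -0.15 -12.79   0.43]
```

View pics/s2.png

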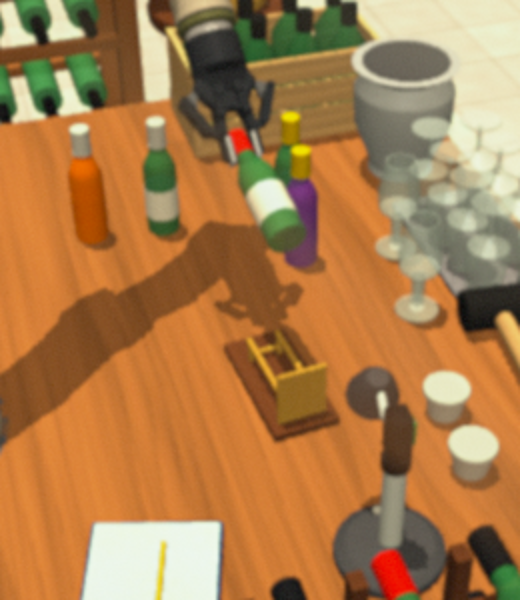

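The side view shows the bottle held by its red cap at (237,140), with the foot low at (287,230) and clear of the others. I'll carry on tilting.

play_rows --pt "1 -3 15 0 -2 0" --pt "3 -8 40 0 -5 0" --pt "6 -14 68 0 -9 0" --pt "8 -19 90 0 -12 0.4" --pt "9 -21 100 0 -12.8 0.4"

```text
t: 6.1
position: [467.1, 57.0, 179.8]
ee_rot: [[-0.036, 0.998, 0.057], [0.499, 0.067, -0.864], [-0.866, -0.003, -0.501]]
force: [-0.1, 0.0, -3.1]
grip_width: 26.7
grip_force: 59.7
```

play_rows --pt "0 0 0 0 0 0" --pt "0 0 0 0 0 0"

```text
t: 6.3
position: [468.9, 58.8, 182.2]
ee_rot: [[-0.033, 0.998, 0.059], [0.503, 0.068, -0.862], [-0.864, 0.001, -0.504]]
force: [-0.2, 1.0, -3.2]
grip_width: 26.9
grip_force: 59.7
```

```bash
python3 - <<'E'
from h import *
s=arm.sense(); print(np.round(s["q"],2),s["grip_width"],s["torque"])
goal([468,40,90],94.2,150)
f=eyes.grab_frame("side"); t=eyes.grab_frame("top")
a=cv2.resize(f[180:340,260:400],None,fx=2.8,fy=2.8); b=cv2.resize(t[200:300,230:400],None,fx=2.3,fy=2.3)
o=np.zeros((450,790,3),np.uint8); o[:448,:392]=a; o[:230,395:786]=b; cv2.imwrite("pics/c3.png",o)
cv2.imwrite("pics/s3.png",f);cv2.imwrite("pics/t3.png",t)
E
```

```text
[-1.01  0.79  0.43  2.16  0.67  0.99 -1.12] 26.915164151581223 [1.84093186 0.09100127 0.00401781]
t 6.3 at [468.9  58.8 182.2] z [ 0.059 -0.862 -0.504] y [0.998 0.068 0.001] F [-0.2  1.  -3.2]
row [70.2 -2.3 62.6] [-0.24 -0.25 -0.22]
```

View pics/c3.png

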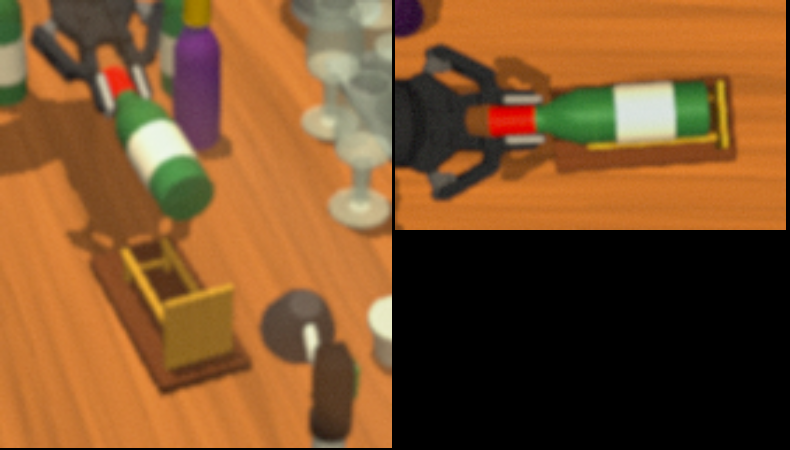

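```bash
python3 - <<'E'
from h import *
ct,cs=cam("top"),cam("side")
g=lambda u,v:(260+u/2.8,180+v/2.8); f=lambda u,v:(230+(u-395)/2.3,200+v/2.3)
for n,a,b in [("foot",f(709,108),g(184,190)),("label",f(645,112),g(160,154)),("neck end of body",f(582,115),g(135,120)),("neckjoint",f(540,120),g(120,93))]: print(n,two(ct,a,cs,b))
for dz in(0,-5,-10,5,10): # predicted foot for sag angle
    a=np.radians(dz); ax=np.array([0.073*np.cos(a),-.997*np.cos(a),np.sin(a)]); P=np.array([468.9,58.8,182.2])
    print(dz,(P+163*ax).round(0),"foot px",proj(ct,P+163*ax).round(1),proj(cs,P+163*ax).round(1),"lab",proj(cs,P+80*ax).round(1))
print(f(709,108),g(184,190),g(160,154))
E
```

```text
foot (array([ 478.0887403 , -104.48787829,  190.17403911]), np.float64(1.8770396241627698))
label (array([474.2289334 , -48.87576689, 189.15081916]), np.float64(2.105847244875711))
neck end of body (array([469.66994554,   6.30387832, 188.81402611]), np.float64(5.469926902272643))
neckjoint (array([465.46397897,  42.16277766, 195.21960063]), np.float64(3.975863420915197))
0 [ 481. -104.  182.] foot px [365.6 246.3] [327.1 250. ] lab [314.5 230.7]
-5 [ 481. -103.  168.] foot px [364.7 246.8] [327.  254.5] lab [314.4 232.9]
-10 [ 481. -101.  154.] foot px [363.2 247.4] [326.7 258.6] lab [314.4 234.9]
5 [ 481. -103.  196.] foot px [366.  245.9] [327.  245.2] lab [314.4 228.4]
10 [ 481. -101.  211.] foot px [365.7 245.4] [326.7 240. ] lab [314.2 225.9]
(366.52173913043475, 246.95652173913044) (325.7142857142857, 247.85714285714286) (317.14285714285717, 235.0)
```

Bottle is level (within about 2°) with no sag, and the foot is at about (480,-104). I'll lower it with an 8 mm gap to the plate, then slide it home.

```bash
python3 - <<'E'
from h import *
P,R=goal([467.8,46,85],94.2,148.5)
goal([467.8,46,67],94.2,148.5,P,R)
E
```

```text
t 6.4 at [469.2  59.3 182.6] z [ 0.06  -0.861 -0.505] y [0.998 0.068 0.003] F [ 0.6 -1.4 -3.5]
row [77.6 -2.6 60.6] [-0.17  1.2  -0.28]
t 6.4 at [467.8  46.   85. ] z [ 0.062 -0.85  -0.522] y [0.997 0.073 0.   ] F [ 0.6 -1.4 -3.5]
row [15.3  0.   9.4] [0. 0. 0.]
```

play_rows --pt "10 0 8 0 0 0" --pt "28 -1 22 0 0.5 0" --pt "49 -2 38 0 1 0" --pt "68 -2 53 0 1.2 0" --pt "77.5 -2.5 60.5 0 1.2 0"

```text
t: 6.9
position: [467.2, 45.6, 82.7]
ee_rot: [[-0.035, 0.998, 0.059], [0.52, 0.069, -0.851], [-0.853, 0.001, -0.521]]
force: [0.3, -0.6, -3.7]
grip_width: 26.5
grip_force: 59.8
```

play_rows --pt "3 0 2 0 0 0" --pt "7 0 4 0 0 0" --pt "10 0 6 0 0 0" --pt "13 0 8 0 0 0" --pt "14 0 8.5 0 0 0"

```text
t: 7.4
position: [467.4, 45.7, 68.2]
ee_rot: [[-0.035, 0.998, 0.06], [0.519, 0.069, -0.852], [-0.854, 0.001, -0.52]]
force: [0.2, 0.9, -1.7]
grip_width: 26.7
grip_force: 59.9
```

```bash
python3 - <<'E'
from h import *
print(arm.sense()["torque"]);goal([467.8,46,62],94.2,148.5)
f=eyes.grab_frame("side"); t=eyes.grab_frame("top")
a=cv2.resize(f[200:340,260:400],None,fx=3,fy=3,interpolation=2); b=cv2.resize(t[210:290,250:390],None,fx=2.8,fy=2.8,interpolation=2)
o=np.zeros((450,820,3),np.uint8)[:,:800]; o[:420,:420]=a; b=b[:,:380];o[:224,420:800]=b; cv2.imwrite("pics/c4.png",o)
E
```

```text
[1.41412049 0.03822508 0.20475045]
t 7.4 at [467.4  45.7  68.2] z [ 0.06  -0.852 -0.52 ] y [0.998 0.069 0.001] F [ 0.2  0.9 -1.7]
row [5.5 0.4 3. ] [-0.16  0.14 -0.19]
```

View pics/c4.png

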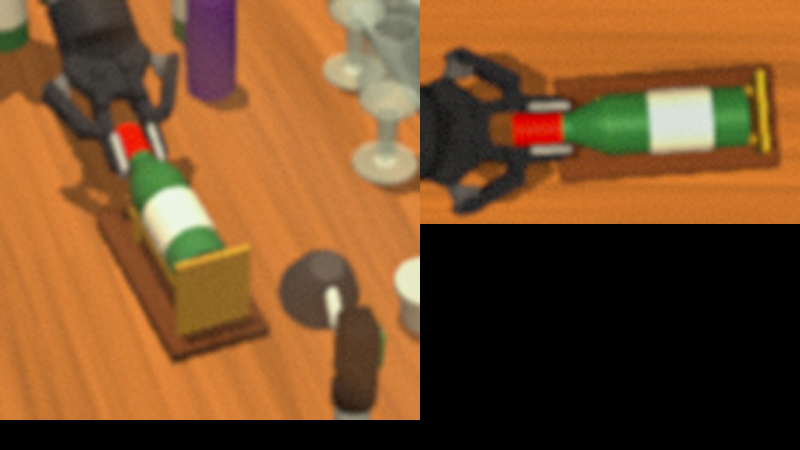

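The crops show the bottle centred between the rods at (690,120), with the foot about 6 mm short of the plate. The load is starting to transfer, so I'll settle it slightly and then slide to the plate.

play_rows --pt "0.5 0 0.2 0 0 0" --pt "1 0 0.5 0 0 0" --pt "1.3 0 0.8 0 0 0" --pt "1.3 0 0.8 0 0 0"

```text
t: 7.9
position: [467.3, 45.4, 66.8]
ee_rot: [[-0.035, 0.998, 0.059], [0.519, 0.069, -0.852], [-0.854, 0.001, -0.52]]
force: [1.4, 2.0, -0.3]
grip_width: 27.0
grip_force: 60.0
```

```bash
python3 - <<'E'
from h import *
print(arm.sense()["torque"]);a=np.array([-.073,.997,0]);print(totool(-a*5),totool([0,0,-2]))
E
```

```text
[ 0.99176006 -0.05734276  0.49902778]
[-2.59949995  0.02163023  4.26914302] [ 1.70823169 -0.00252083  1.04016256]
```

play_rows --pt "-0.8 0 1.3 0 0 0" --pt "-1.6 0 2.6 0 0 0" --pt "-2.4 0 3.9 0 0 0" --pt "-2.6 0 4.3 0 0 0"

```text
t: 8.3
position: [467.7, 40.3, 66.7]
ee_rot: [[-0.035, 0.998, 0.059], [0.519, 0.069, -0.852], [-0.854, 0.001, -0.52]]
force: [2.7, 1.8, 0.5]
grip_width: 26.7
grip_force: 60.2
```

play_rows --pt "-0.5 0 0.8 0 0 0" --pt "-1 0 1.6 0 0 0" --pt "-1 0 1.6 0 0 0"

```text
t: 8.6
position: [467.7, 38.4, 66.7]
ee_rot: [[-0.035, 0.998, 0.059], [0.519, 0.068, -0.852], [-0.854, 0.001, -0.52]]
force: [2.4, 1.0, -0.1]
grip_width: 26.8
grip_force: 60.1
```

play_rows --pt "-0.5 0 0.8 0 0 0" --pt "-0.8 0 1.3 0 0 0" --pt "-0.8 0 1.3 0 0 0"

```text
t: 8.9
position: [467.7, 37.6, 66.3]
ee_rot: [[-0.035, 0.998, 0.059], [0.52, 0.069, -0.851], [-0.853, 0.001, -0.521]]
force: [1.5, 5.0, -0.4]
grip_width: 27.0
grip_force: 60.5
```

play_rows --pt "-0.5 0 0.8 0 0 0" --pt "-0.8 0 1.3 0 0 0" --pt "-0.8 0 1.3 0 0 0"

```text
t: 9.2
position: [468.0, 37.5, 65.6]
ee_rot: [[-0.035, 0.998, 0.061], [0.522, 0.07, -0.85], [-0.852, 0.002, -0.523]]
force: [-1.6, 12.3, 0.6]
grip_width: 27.0
grip_force: 60.9
```

```bash
python3 - <<'E'
from h import *
s=arm.sense();print(s["torque"],s["force"]);
t=eyes.grab_frame("top"); f=eyes.grab_frame("side");cv2.imwrite("pics/t5.png",t)
h=cv2.cvtColor(t,cv2.COLOR_BGR2HSV); r=h[240:252,350:385]; 
g=cv2.inRange(h,(40,80,20),(90,255,255)); g[:225]=0;g[275:]=0;g[:,:300]=0;g[:,390:]=0
y=cv2.inRange(h,(22,150,120),(32,255,255));y[:225]=0;y[275:]=0;y[:,:355]=0;y[:,390:]=0
ys=np.nonzero(g); print("foot col",ys[1].max()); yy=np.nonzero(y); print("plate cols",yy[1].min(),yy[1].max(),np.median(yy[1]))
c=cam("top");print(plane(c,ys[1].max()+.5,247,70))
E
```

```text
[1.62061437 0.04717294 0.13428097] [-1.62443118 12.30172917  0.57900526]
foot col 370
plate cols 370 374 372.0
[ 487.30950934 -125.30472207   70.        ]
```

Foot touches the plate (12 N). I'll ease back, then release.

play_rows --pt "0.6 0 -1.1 0 0 0" --pt "0.8 0 -1.4 0 0 0" --pt "0.8 0 -1.4 0 0 0"

```text
t: 9.6
position: [467.8, 37.6, 66.4]
ee_rot: [[-0.035, 0.998, 0.059], [0.52, 0.069, -0.851], [-0.853, 0.001, -0.521]]
force: [1.5, 6.6, 0.0]
grip_width: 26.6
grip_force: 60.3
```

play_rows --pt "0 0 0 0 0 0" --pt "0 0 0 0 0 0" --pt "0 0 0 0 0 0" --pt "0 0 0 0 0 0" --pt "0 0 0 0 0 0" --fingers 70

```text
t: 10.1
position: [467.6, 36.8, 66.8]
ee_rot: [[-0.034, 0.998, 0.059], [0.519, 0.068, -0.852], [-0.854, 0.001, -0.52]]
force: [-1.2, -0.2, 0.1]
grip_width: 70.1
grip_force: 0.0
```

```bash
python3 - <<'E'
from h import *
goal([462,110,150],94.2,148.5)
t=eyes.grab_frame("top"); f=eyes.grab_frame("side")
a=cv2.resize(f[200:340,260:400],None,fx=3,fy=3,interpolation=2); b=cv2.resize(t[210:290,250:390],None,fx=2.7,fy=2.7,interpolation=2)
o=np.zeros((420,800,3),np.uint8); o[:420,:420]=a; o[:216,420:798]=b; cv2.imwrite("pics/c6.png",o)
E
```

```text
t 10.1 at [467.6  36.8  66.8] z [ 0.059 -0.852 -0.52 ] y [0.998 0.068 0.001] F [-1.2 -0.2  0.1]
row [ -32.9   -0.5 -106. ] [-0.23  0.17 -0.21]
```

View pics/c6.png

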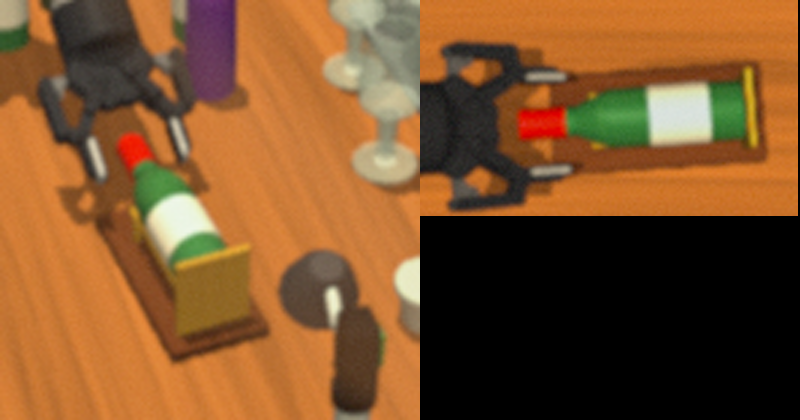

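Bottle lies in the cradle, foot on the plate (750,105) and neck out over the open end, released. Withdrawing.

play_rows --pt "0 0 -15 0 0 0" --pt "0 0 -45 0 0 0" --pt "0 0 -85 0 0 0" --pt "-15 0 -125 0 0 0" --pt "-40 0 -150 0 0 0" --fingers 85

```text
t: 10.7
position: [460.1, 147.3, 179.3]
ee_rot: [[-0.037, 0.997, 0.061], [0.52, 0.072, -0.851], [-0.853, 0.0, -0.522]]
force: [0.6, -0.2, 0.2]
grip_width: 85.0
grip_force: 0.0
```

```bash
python3 - <<'E'
from h import *
P,R=goal([480,-50,340],84,100)
goal([508,-350,330],84,90,P,R)
E
```

```text
t 10.7 at [460.1 147.3 179.3] z [ 0.061 -0.851 -0.522] y [0.997 0.072 0.   ] F [ 0.6 -0.2  0.2]
row [-240.5    5.7   85.2] [ 5.88 48.42  8.6 ]
t 10.7 at [480. -50. 340.] z [-0.018 -0.173 -0.985] y [ 0.995 -0.105  0.   ] F [ 0.6 -0.2  0.2]
row [-289.2   59.2   61.1] [-0. 10. -0.]
```

play_rows --pt "-240 6 85 6 48.5 8.5" --pt "-240 6 85 6 48.5 8.5" --pt "-240 6 85 6 48.5 8.5" --pt "-240 6 85 6 48.5 8.5" --pt "-240 6 85 6 48.5 8.5"

```text
t: 11.2
position: [478.8, -48.9, 337.7]
ee_rot: [[0.084, 0.996, -0.014], [0.955, -0.085, -0.284], [-0.284, 0.011, -0.959]]
force: [1.3, 0.8, -0.1]
grip_width: 85.0
grip_force: 0.0
```

```bash
python3 - <<'E'
from h import *
goal([508,-350,340],84,90)
E
```

```text
t 11.2 at [478.8 -48.9 337.7] z [-0.014 -0.284 -0.959] y [ 0.996 -0.085  0.011] F [ 1.3  0.8 -0.1]
row [-285.8   54.6   83. ] [ 0.78 16.52  1.05]
```

play_rows --pt "-286 54.5 83 1 16.5 1" --pt "-286 54.5 83 1 16.5 1" --pt "-286 54.5 83 1 16.5 1" --pt "-286 54.5 83 1 16.5 1" --pt "-286 54.5 83 1 16.5 1"

```text
t: 11.7
position: [499.3, -271.4, 338.0]
ee_rot: [[0.106, 0.994, -0.008], [0.994, -0.106, -0.006], [-0.006, -0.007, -1.0]]
force: [1.3, 0.5, -0.0]
grip_width: 84.9
grip_force: 0.0
```

play_rows --pt "-40 9 0 0 0 0" --pt "-40 9 0 0 0 0" --pt "-40 9 0 0 0 0"

```text
t: 12.0
position: [504.3, -310.2, 337.3]
ee_rot: [[0.106, 0.994, -0.01], [0.994, -0.106, -0.006], [-0.007, -0.009, -1.0]]
force: [-0.1, -0.1, -0.0]
grip_width: 85.0
grip_force: 0.0
```

```bash
python3 - <<'E'
from h import *
goal([508,-350,340],84,90)
W=cam("wrist"); f=eyes.grab_frame("wrist"); cv2.imwrite("pics/w7.png",f); np.savez("w7.npz",K=W[0],R=W[1],t=W[2])
print(W[0][0,0],proj(W,[508,-351,219.5]),proj(W,[515,-271,180]))
E
```

```text
t 12.0 at [ 504.3 -310.2  337.3] z [-0.01  -0.006 -1.   ] y [ 0.994 -0.106 -0.009] F [-0.1 -0.1 -0. ]
row [-39.2   7.8  -2.5] [-0.51  0.38 -0.1 ]
386.7248051558482 [338.42253171 296.35433845] [336.05201186 171.07674714]
```

View pics/w7.png

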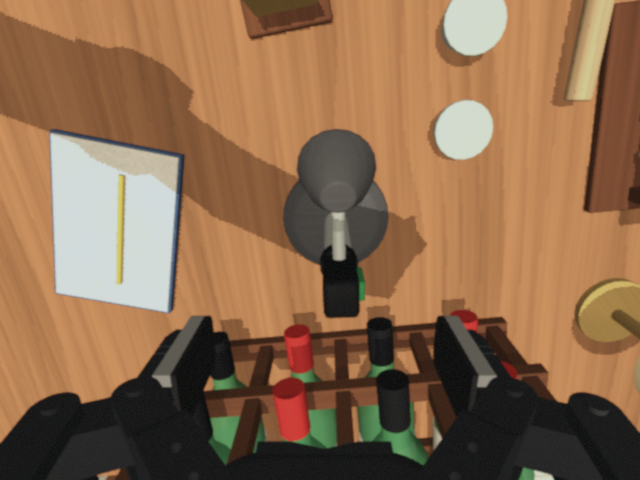

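The wrist view shows the grip top at about (342,299), the button on its right at (362,283) and the head at (337,168). Its edges are parallel to the picture, so the yaw is good.

```bash
python3 - <<'E'
from h import *
d=np.load("w7.npz");W=(d["K"],d["R"],d["t"])
f=cv2.imread("pics/w7.png");h=cv2.cvtColor(f,cv2.COLOR_BGR2HSV)
m=cv2.inRange(h,(0,0,0),(180,255,38));m[:240]=0;m[320:]=0;m[:,:310]=0;m[:,380:]=0
for r in(255,265,275,285,295,305,312,316,318):
    x=np.nonzero(m[r])[0]; print(r,(x.min(),x.max()) if len(x) else None)
g=cv2.inRange(h,(50,100,40),(75,255,255));g[:250]=0;g[320:]=0;g[:,:350]=0;g[:,380:]=0;p=np.nonzero(g);print("green",p[1].min(),p[1].max(),p[0].min(),p[0].max())
for q in [(342,299),(342,282),(342,316)]:print(plane(W,*q,219.5))
goal([509,-351,280],84,90)
E
```

```text
255 (np.int64(321), np.int64(355))
265 (np.int64(322), np.int64(356))
275 (np.int64(324), np.int64(356))
285 (np.int64(324), np.int64(357))
295 (np.int64(324), np.int64(357))
305 (np.int64(325), np.int64(357))
312 (np.int64(325), np.int64(357))
316 (np.int64(330), np.int64(330))
318 (np.int64(377), np.int64(379))
green 356 364 267 299
[ 510.27717955 -353.29597676  219.5       ]
[ 511.47220947 -340.35962173  219.5       ]
[ 509.04302686 -366.65584087  219.5       ]
t 12.05 at [ 504.7 -308.9  337.4] z [-0.009 -0.005 -1.   ] y [ 0.995 -0.104 -0.009] F [ 0.1 -0.   0.7]
row [-41.1   9.2  57.6] [-0.51  0.35  0.02]
```

play_rows --pt "-42 9.5 0 -0.5 0.4 0" --pt "-42 9.5 30 -0.5 0.4 0" --pt "-42 9.5 80 -0.5 0.4 0" --pt "-42 9.5 120 -0.5 0.4 0" --pt "-42 9.5 135 -0.5 0.4 0"

```text
t: 12.55
position: [508.0, -349.6, 199.4]
ee_rot: [[0.101, 0.995, -0.004], [0.995, -0.101, 0.004], [0.003, -0.004, -1.0]]
force: [0.4, 0.1, 1.3]
grip_width: 85.4
grip_force: 0.0
```

```bash
python3 - <<'E'
from h import *
goal([510,-351,192],84,90)
W=cam("wrist"); f=eyes.grab_frame("wrist"); cv2.imwrite("pics/w8.png",f)
h=cv2.cvtColor(f,cv2.COLOR_BGR2HSV);g=cv2.inRange(h,(50,100,40),(75,255,255));p=np.nonzero(g[:,300:440]);print(len(p[0]),p[1].min()+300,p[1].max()+300,p[0].min(),p[0].max(),proj(W,[528,-353,205]))
E
```

```text
t 12.55 at [ 508.  -349.6  199.4] z [-0.004  0.004 -1.   ] y [ 0.995 -0.101 -0.004] F [0.4 0.1 1.3]
row [-1.2  2.2  7.4] [-0.23 -0.18  0.19]
1119 363 425 311 456 [383.30312943 359.13192181]
```

play_rows --pt "-1 1 4 0 0 0" --pt "-1 2 7 0 0 0" --pt "-1 2 7 0 0 0"

```text
t: 12.9
position: [511.7, -354.0, 197.0]
ee_rot: [[0.103, 0.995, 0.003], [0.995, -0.103, -0.001], [-0.0, 0.003, -1.0]]
force: [0.1, -1.0, -0.3]
grip_width: 84.7
grip_force: 0.0
```

play_rows --pt "0 0 0 0 0 0" --pt "0 0 0 0 0 0" --pt "0 0 0 0 0 0" --pt "0 0 0 0 0 0" --pt "0 0 0 0 0 0" --fingers 15

```text
t: 13.4
position: [510.6, -354.3, 196.8]
ee_rot: [[0.102, 0.995, 0.001], [0.995, -0.102, -0.0], [-0.0, 0.001, -1.0]]
force: [-3.4, 1.3, 6.4]
grip_width: 25.3
grip_force: 59.0
```

play_rows --pt "0 0 0 0 0 0" --pt "0 0 0 0 0 0" --pt "0 0 0 0 0 0"

```text
t: 13.7
position: [510.6, -354.3, 196.8]
ee_rot: [[0.102, 0.995, 0.001], [0.995, -0.102, -0.0], [-0.0, 0.001, -1.0]]
force: [-3.6, 2.0, 7.6]
grip_width: 26.0
grip_force: 58.8
```

Pads are shut on the grip and button at 26 mm. Now drawing the lamp up.

play_rows --pt "0 0 -5 0 0 0" --pt "0 0 -15 0 0 0" --pt "0 0 -25 0 0 0" --pt "0 0 -35 0 0 0" --pt "0 0 -40 0 0 0"

```text
t: 14.2
position: [510.6, -354.2, 237.3]
ee_rot: [[0.104, 0.995, 0.001], [0.995, -0.104, -0.0], [-0.0, 0.001, -1.0]]
force: [-2.7, -2.3, -4.5]
grip_width: 25.4
grip_force: 60.4
```

play_rows --pt "0 0 -8 0 0 0" --pt "0 0 -18 0 0 0" --pt "0 0 -28 0 0 0" --pt "0 0 -38 0 0 0" --pt "0 0 -45 0 0 0"

```text
t: 14.7
position: [510.5, -354.2, 282.1]
ee_rot: [[0.104, 0.995, 0.001], [0.995, -0.104, -0.0], [0.0, 0.001, -1.0]]
force: [-3.3, -3.6, -3.5]
grip_width: 25.6
grip_force: 60.7
```

play_rows --pt "0 0 -5 0 0 0" --pt "0 0 -11 0 0 0" --pt "0 0 -17 0 0 0" --pt "0 0 -20 0 0 0" --pt "0 0 -20 0 0 0"

```text
t: 15.2
position: [510.5, -354.2, 301.7]
ee_rot: [[0.104, 0.995, 0.001], [0.995, -0.104, -0.0], [0.0, 0.001, -1.0]]
force: [-5.4, -2.7, -1.8]
grip_width: 25.8
grip_force: 60.9
```

play_rows --pt "0 0 -2 0 0 0" --pt "0 0 -4 0 0 0" --pt "0 0 -5 0 0 0" --pt "0 0 -5 0 0 0"

```text
t: 15.6
position: [510.6, -354.2, 306.4]
ee_rot: [[0.104, 0.995, 0.001], [0.995, -0.104, 0.0], [0.0, 0.001, -1.0]]
force: [-4.2, -2.2, -1.7]
grip_width: 25.6
grip_force: 60.8
```

play_rows --pt "0 0 -0.7 0 0 0" --pt "0 0 -1.3 0 0 0" --pt "0 0 -1.3 0 0 0" --pt "0 0 -1.3 0 0 0"

```text
t: 16.0
position: [510.5, -354.2, 306.9]
ee_rot: [[0.104, 0.995, 0.0], [0.995, -0.104, 0.0], [0.0, 0.0, -1.0]]
force: [-4.0, -4.2, -8.4]
grip_width: 25.7
grip_force: 60.4
```

At the solid end (110 mm drawn, about 8 N upward). I'll hold, check the cradle numerically, and hand in.

play_rows --pt "0 0 0 0 0 0" --pt "0 0 0 0 0 0" --pt "0 0 0 0 0 0"

```text
t: 16.3
position: [510.5, -354.2, 306.9]
ee_rot: [[0.104, 0.995, 0.0], [0.995, -0.104, 0.0], [0.0, 0.0, -1.0]]
force: [-3.7, -3.2, -7.9]
grip_width: 25.8
grip_force: 60.4
```

```bash
python3 - <<'E'
from h import *
t=eyes.grab_frame("top");s=eyes.grab_frame("side");ct,cs=cam("top"),cam("side")
def c(img,x0,y0,x1,y1):
    h=cv2.cvtColor(img,cv2.COLOR_BGR2HSV);m=cv2.inRange(h,(0,150,80),(6,255,255))[y0:y1,x0:x1];p=np.nonzero(m);return (p[1].mean()+x0,p[0].mean()+y0),len(p[0])
A,B=c(t,270,235,320,275),c(s,290,230,320,265); print(A,B,two(ct,A[0],cs,B[0]),"expect",[480.1-.073*170,-125.1+.997*170,61.7])
q=arm.sense();print(q["position"],q["force"],q["grip_width"],q["grip_force"],q["t"])
T0=cv2.imread("pics/top0.png");d=cv2.absdiff(t,T0).max(2)
for n,(x,y) in dict(white=(139,280),yellow=(168,185),purple=(214,192),orange=(130,335),bungA=(386,175),bungB=(428,180),gl1=(238,140),gl2=(300,150)).items(): print(n,d[y-12:y+12,x-12:x+12].mean().round(1))
E
```

```text
((np.float64(294.97058823529414), np.float64(255.25882352941176)), 170) ((np.float64(303.9868421052632), np.float64(249.78947368421052)), 76) (array([465.9800344 ,  46.34723661,  72.58614979]), np.float64(2.8655480665452133)) expect [467.69, 44.390000000000015, 61.7]
[ 510.52753938 -354.21330573  306.91420868] [-3.05698006 -4.77307533 -7.35537772] 25.751574373322164 60.39099633693695 16.4
white 15.5
yellow 4.2
purple 4.2
orange 23.2
bungA 3.3
bungB 3.4
gl1 3.4
gl2 3.5
```

```bash
python3 - <<'E'
from h import *
t=eyes.grab_frame("side");T0=cv2.imread("pics/side0.png")
for im in(T0,t):
    h=cv2.cvtColor(im,cv2.COLOR_BGR2HSV)
    for lo,hi,(x0,y0,x1,y1) in [((35,60,20),(90,255,255),(245,170,275,225)),((4,200,60),(12,255,255),(205,175,240,225))]:
        p=np.nonzero(cv2.inRange(h,lo,hi)[y0:y1,x0:x1]); print(p[1].mean().round(1),p[0].mean().round(1),len(p[0]))
print(workorder.finish_job())
E
```

```text
14.8 22.0 360
20.2 25.5 42
15.2 22.6 369
17.3 24.8 26
the job is handed in; nothing more can be done
None
```

I laid the red-capped sample in the cradle with its foot at the end plate, released it, and handed in after 16.5 s with the lamp held at its second stop (110 mm drawn) and the button squeezed; no other bottle, glass or bung appears to have moved.

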